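# Load a tape roll on the bench unwinder

## Task

Load the tape unwinder: take the top flange off its spindle and lay it aside on the bench, put the wide roll of tape (the taller of the two rolls lying nearest the robot) over the core hub so that it lies flat on the turntable, then put the flange back on the spindle so that it lies flat on the roll. Carry the roll and the flange down until they are seated, do not drop them, and leave the narrow roll, stapler and marker where they are.

Things in the scene. Friction and masses are not known exactly. Their poses are not given: they have to be found in the camera images.
- unwinder: Bench tape unwinder, fixed: grey base plate 200 x 150 mm, its top 14 mm above the bench. Origin on the spindle axis at bench level, z up. The plate reaches 125 mm to its own -x (front) and 75 mm to +x. At the front stand a white guide roller (77 mm high, at x -108, y -45) and a steel tear bar (72 mm high, x -115, y +26 to +60).
- spindle_tip (a point): Tapered tip of the upright steel spindle, 12 mm across, 94 mm above the bench. Below it, on the same axis: a grey core hub 66 mm across (bevelled, 54 mm at its top), its top 40 mm above the bench; and a freely turning aluminium turntable 132 mm across, its face 22 mm above the bench.
- top_flange: Top flange: aluminium disc 104 mm across, 5 mm thick, with a round black gripping collar on top, 40 mm across (48 mm at its foot), from 5 to 41 mm above the underside. A 16 mm bore goes right through. Origin in the centre of the underside, z up along the bore. At the start it sits on the spindle, its underside on the core hub, 40 mm above the bench.
- wide_roll: The wide roll of packing tape, flat on the bench: 116 mm across, 48 mm high, core hole at least 70 mm across right through, ring 20 to 23 mm thick. Origin in the centre of the underside, z up along the hole. Grasp it across the ring, one finger in the hole, tips 22 mm or more above its underside to stay clear of the hub; at the spindle that finger can open inwards only about 15 mm.
- narrow_roll: Bystander: a narrower roll of tape lying flat, 110 mm across, only 26 mm high, hole at least 70 mm. Origin in the centre of the underside.
- stapler: Bystander: stapler 34 x 157 x 48 mm, long along its y. Origin under its centre.
- marker_black: Bystander: marker pen 18 x 135 x 20 mm, long along its y. Origin under its centre.
Mind the look-alikes: they are no part of the job. Several things have the shape of the top_flange; the one meant has the colours described above.

How it is judged:
By the outcome, as a careful person would: the job done as asked, in the order asked, and still so for the second after the job is handed in, with the robot touching nothing.
It also fails if it takes over 67 s, if anything falls off the work surface, if the arm or the gripper's body presses on something with over 40 N, if the wrist force passes 120 N, or if a joint passes its speed limit or range.

## Robot

A 7-joint arm with a two-finger parallel gripper is mounted at the origin on a cart in front of the work surface, level with it; the furniture and walls round the work are solid. World frame = base frame: x ahead of the robot, y to its left, z up, the work surface at z = 0. Lengths are in mm, angles in rad, forces in N, time in s.
With the tool pointing down it reaches from about 425 to 975 mm from the base axis. Payload 16.7 kg.
Tool frame: the origin (TCP) lies on the centre line of the jaws, within the pads' length; the fingertips stand 22 mm ahead of it and the grasp point (between the pads) lies 3 mm ahead of it; z points along the fingers, y is the line along which they close (so a half turn about z gives the same grasp; the last joint's range is limited). The gripper opens to 85 mm and grips with 20 to 120 N. Pads are 22 mm wide; open, the fingers measure 114 mm over their backs; the gripper's body (76 mm by 85 mm) begins 54 mm behind the grasp point. The pads swing forward as they close: fully open they stand 13 mm farther back than shut.
Start: joints at [0.97, 0.426, 0.074, 1.606, -0.034, 1.111, -0.067], TCP at [294.66, -607.25, 253.302] pointing down, gripper open.
Joint ranges: [-2.85, 2.85], [-0.5, 2.14], [-1.23, 1.37], [0.21, 2.46], [-1.02, 4.16], [0.16, 2.05], [-2.73, 2.73]. Speed limits (rad/s): [1.89, 1.89, 2.39, 2.39, 3.01, 3.01, 3.01].

## Interface

Orientations are given as [roll, pitch, yaw] about the fixed x, y, z axes, in that order (R = Rz(yaw) Ry(pitch) Rx(roll)).
In Python, from cell import get_state, snapshot, camera_params, close_job gives the robot as it stands.
- The arm moves only by the shell command python3 -m jog 'ROWS' [OPENING] [FORCE]. ROWS is JSON, a list of rows, each a list of 6 numbers: the shift along the tool's x, y, z normalised to -1 to 1, where 1 is 5 cm, then the turn, a rotation vector about the tool's x, y, z normalised to -1 to 1, where 1 is 180 degrees. A call has 1 to 20 rows; each row shifts and turns the commanded pose from where the row before left it, along the tool's axes as they then stand; what a row does not reach is not made up. A row lasts 1/10 s, in which the tool goes at most 50 mm and 8.59 degrees, less where a joint would pass 70% of its speed; a pose out of reach is approached as far as the arm can. A call with a number of a shift or a turn outside -1 to 1 is refused whole. A call with a gripper value outside its range is refused whole. OPENING is the opening, from 0 (shut) to 1 (fully open), set as the call begins (- or left out, the last holds). The fingers move at their own pace and stop on an object; FORCE is the grip in N (left out, the last holds). Time passes only in rows, so rows that do not move let the fingers close. It gives the time, the measured TCP pose, the force, the opening and the grip force at its end, in the units of the state.
- get_state(): the state, without advancing time (a new reading comes with each control period).
- snapshot(name): name is "side" or "top"; returns (picture, depth): 420x560x3 uint8, blue, green, red; 420x560 float32, mm along the optical axis (not along the pixel's ray), 0 where there is no reading.
- camera_params(name): a dict with "fx", "fy", "cx", "cy" (pixels), "extrinsics" (4x4, takes a point from camera to world coordinates). Camera axes: x right, y down, z forward; pixel columns grow to the right and rows downward; lengths in mm; the calibration is good to about 2 mm. A picture is of the moment at which its call begins. camera_params takes no time and is no camera call.
- close_job(): hands the job in; it is judged then, once.
The state is a dict: "time": time; "joint_positions": joint angles; "dq": joint speeds; "joint_efforts": joint torques, N m; "ee_pos": TCP position; "tool_rot": TCP orientation; "contact_force": force on the tool from outside, world axes, zero at the start; "ft_torque": the same for the moment, N m; "opening": finger opening in mm; "finger_force": force on a finger pad.
Only numpy, scipy, OpenCV 4.12 (cv2) and the standard library are available. Lean on these libraries where they do the work, as an engineer would, in place of code of your own. Each camera call takes 0.05 s, during which the arm holds its last target. There are 200 camera calls.

## Working session

There is one attempt and no reset: what is moved stays moved. The work goes in short steps, Python scripts to look and compute and a shell command to move; the robot and the scene stay as the last step left them, time stands still between calls to the robot, and variables do not carry over. Pictures are saved under pics/ and viewed, at most 10 in all, crops included, and the job is handed in when it is done.

```bash
ls; mkdir -p pics; cat > h.py <<'E'
import numpy as np, cv2, json
from cell import get_state, snapshot, camera_params
def cam(n):
    p=camera_params(n); return p, np.array(p["extrinsics"],float)
def cloud(n,d):
    p,T=cam(n); v,u=np.mgrid[:d.shape[0],:d.shape[1]]
    c=np.stack([(u-p["cx"])/p["fx"]*d,(v-p["cy"])/p["fy"]*d,d],-1)
    return c@T[:3,:3].T+T[:3,3]
def ray(n,u,v,z):
    p,T=cam(n); r=T[:3,:3]@np.array([(u-p["cx"])/p["fx"],(v-p["cy"])/p["fy"],1]); o=T[:3,3]
    return o+r*(z-o[2])/r[2]
E
python3 - <<'E'
from h import *
for n in("side","top"):
    im,d=snapshot(n); cv2.imwrite(f"pics/{n}0.png",im); np.save(f"{n}0.npy",d)
    p,T=cam(n); print(n,p["fx"],p["cx"],p["cy"],T.round(3).tolist())
s=get_state(); print(s)
E
```

```text
pics
side 396.49075539925605 281.9900728955431 205.9685397060381 [[-0.963, -0.115, 0.244, 179.29], [-0.269, 0.341, -0.901, 1107.686], [0.021, -0.933, -0.359, 549.723], [0.0, 0.0, 0.0, 1.0]]
top 410.1570426411698 285.63088164978365 210.2886588777477 [[-0.262, -0.919, 0.294, 43.14], [-0.965, 0.251, -0.076, 84.095], [-0.004, -0.304, -0.953, 1504.061], [0.0, 0.0, 0.0, 1.0]]
{'time': 0.1, 'joint_positions': array([ 0.9694961 ,  0.4266643 ,  0.07385809,  1.60653661, -0.03411975,
        1.11080791, -0.06710984]), 'dq': array([ 0.00185925, -0.0012058 , -0.00111756, -0.00010924, -0.00175557,
       -0.00125933,  0.00205184]), 'joint_efforts': array([ 6.42975792e-03, -9.51537895e+01,  3.77063245e+00, -4.64402676e+01,
        1.95651082e-02,  6.54783755e-03,  2.05621819e-05]), 'ee_pos': array([ 294.52633494, -606.97343062,  252.68702348]), 'tool_rot': array([-3.14043768e+00,  6.51857125e-05,  4.51745582e-01]), 'contact_force': array([ 0.67432626, -0.11863135, -0.12809823]), 'ft_torque': array([ 0.02637262, -0.03245634, -0.00443043]), 'finger_force': 0.0, 'opening': 85.19885416328981}
```

View pics/top0.png

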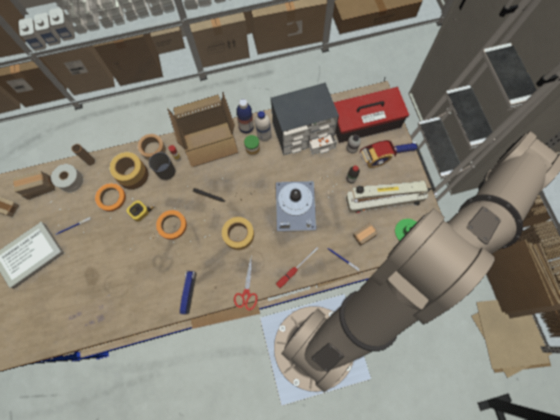

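View pics/side0.png

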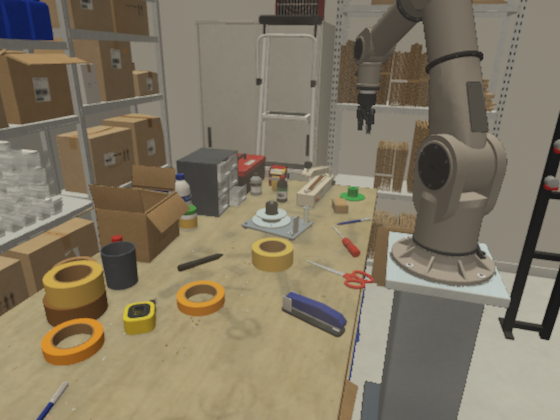

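Top view: the unwinder is at about (295,205) with the black-collared flange on it. There is a yellow roll at (238,233), an orange roll at (171,224), the stapler at (187,292) and the marker at (208,195). Flange look-alikes are the green one at (408,230) and the whitish one at (65,177). The flange meant is the aluminium one with the black collar at (295,197), which sits on the spindle. For the roll, yellow (238,233) looks taller in the side view (272,254) than orange (201,298). I'll measure both and confirm in a crop.

```bash
cat > m.py <<'E'
from h import *
im=cv2.imread("pics/top0.png"); d=np.load("top0.npy"); P=cloud("top",d)
hsv=cv2.cvtColor(im,cv2.COLOR_BGR2HSV)
def box(name,u0,u1,v0,v1,zl,zh):
    Q=P[v0:v1,u0:u1]; m=(Q[...,2]>zl)&(Q[...,2]<zh)&(d[v0:v1,u0:u1]>0)
    q=Q[m]; 
    if len(q)<5: print(name,len(q));return
    c,r=cv2.minEnclosingCircle(q[:,:2].astype(np.float32)); 
    print(name,len(q),"circ",np.round(c,1),round(r,1),"z med/95",np.percentile(q[:,2],[50,95]).round(1))
box("yellow",215,262,212,255,35,60)
box("orange",150,192,205,243,15,40)
box("flange disc",270,325,175,235,40,50)
box("collar",270,325,175,235,70,90)
box("tip",270,325,170,235,88,110)
box("base",270,325,175,235,8,18)
box("green",390,430,210,245,3,60)
for uv in[(120,240),(330,230),(270,250),(250,200),(215,265),(340,245),(238,233)]: print(uv,P[uv[1],uv[0]].round(0))
c=cv2.resize(im[160:320,150:350],None,fx=4,fy=3.75,interpolation=cv2.INTER_CUBIC); cv2.imwrite("pics/c1.png",c)
E
python3 m.py
```

```text
yellow 508 circ [459.8 161.6] 58.9 z med/95 [46.5 51.5]
orange 424 circ [582.9 410.3] 79.9 z med/95 [23.2 28.6]
flange disc 390 circ [500.3 -65.3] 91.9 z med/95 [44.2 48.7]
collar 100 circ [483.8 -68.9] 74.7 z med/95 [77.9 84.8]
tip 7 circ [540.2 -75.9] 9.8 z med/95 [90.9 94.1]
base 907 circ [513. -74.] 121.8 z med/95 [12.9 17.3]
green 245 circ [ 319.  -471.8] 98.9 z med/95 [ 6.2 38.9]
(120, 240) [559. 598.  -3.]
(330, 230) [ 387. -178.    1.]
(270, 250) [373.  61.  -1.]
(250, 200) [583.  86.   2.]
(215, 265) [373. 272.  -7.]
(340, 245) [ 322. -197.    1.]
(238, 233) [469. 162.  -3.]
```

View pics/c1.png

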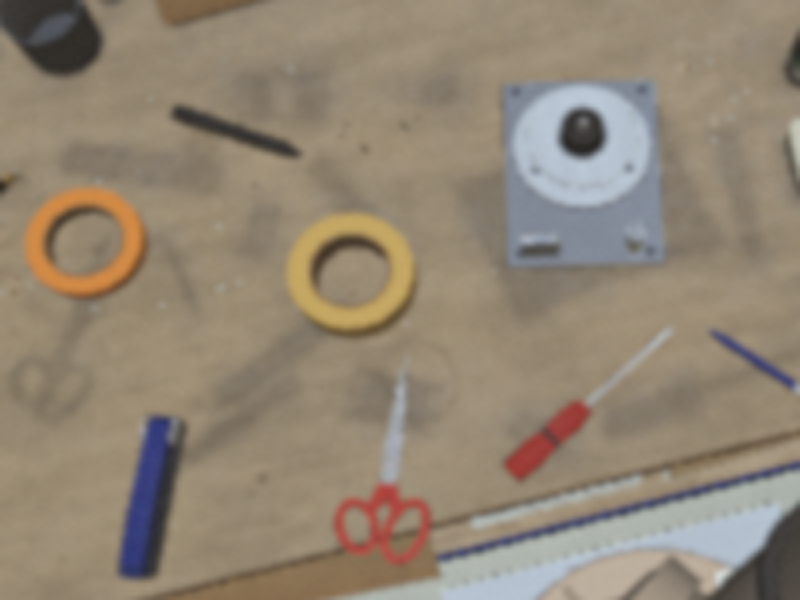

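The crop shows the aluminium flange with its black collar on the unwinder at crop (582,130). The yellow roll is at (351,272) and measures about 47 mm high, so it is the wide one. The orange roll at (87,241) is about 25 mm high, so it is the narrow one. Next I'll fit their positions from contours in both views.

```bash
cat > fit.py <<'E'
from h import *
from scipy.optimize import least_squares
def rim(n,im,mask,z,half=True):
    cs,_=cv2.findContours(mask,cv2.RETR_EXTERNAL,cv2.CHAIN_APPROX_NONE)
    c=max(cs,key=cv2.contourArea)[:,0,:]
    W=np.array([ray(n,u,v,z)[:2] for u,v in c]); o=cam(n)[1][:2,3]
    q=W.mean(0); k=(W-q)@(q-o)>0 if half else np.ones(len(W),bool)
    W=W[k]; f=least_squares(lambda p:np.hypot(*(W-p[:2]).T)-p[2],[*q,50],loss='soft_l1',f_scale=2)
    return f.x.round(1),round(float(np.sqrt((f.fun**2).mean())),1),len(W)
def hsvmask(im,lo,hi,u0,u1,v0,v1,close=0):
    m=cv2.inRange(cv2.cvtColor(im,cv2.COLOR_BGR2HSV),lo,hi); o=np.zeros_like(m); o[v0:v1,u0:u1]=m[v0:v1,u0:u1]
    return o
E
python3 - <<'E'
from fit import *
t=cv2.imread("pics/top0.png"); s=cv2.imread("pics/side0.png")
h=lambda im,u,v:cv2.cvtColor(im,cv2.COLOR_BGR2HSV)[v,u]
print("roll hsv",h(t,223,233),h(s,258,262),h(t,238,233),"disc",h(t,283,206),h(t,276,220),"wood",h(t,262,240),"collar",h(t,295,196),h(s,271,209), "sdisc",h(s,258,216))
for n,im,b in(("top",t,(212,265,208,262)),("side",s,(240,305,230,280))):
    m=hsvmask(im,(14,120,100),(32,255,255),*b); print(n,"roll top rim",rim(n,im,m,48), (m>0).sum())
for n,im,b in(("top",t,(275,315,178,215)),("side",s,(258,288,195,218))):
    m=hsvmask(im,(0,0,0),(180,255,90),*b); ys,xs=np.nonzero(m); print(n,"collar px",xs.min(),xs.max(),ys.min(),ys.max(),rim(n,im,m,81))
m=hsvmask(t,(0,0,175),(180,40,255),272,320,178,214); print("light disc",rim("top",t,m,22),rim("top",t,m,45))
# base plate corners: bluish grey
for b in((268,325,175,235),):
    m=hsvmask(t,(90,20,60),(130,255,255),*b); cs,_=cv2.findContours(m,0,1); c=max(cs,key=cv2.contourArea); r=cv2.minAreaRect(c); bx=cv2.boxPoints(r); print("plate",r,[ray("top",u,v,14).round(0)[:2].tolist() for u,v in bx])
d=np.load("top0.npy");P=cloud("top",d)
Q=P[205:262,212:265].reshape(-1,3); q=Q[Q[:,2]>42]; a=least_squares(lambda p:np.maximum(np.abs(np.hypot(*(q[:,:2]-p).T)-46.5)-11,0),[462,160],loss='soft_l1').x; print("roll cloud",a)
Q=P[170:235,270:325].reshape(-1,3); q=Q[(Q[:,2]>72)&(Q[:,2]<90)&(Q[:,0]>500)]; print("collar cloud",q.mean(0),np.median(q,0))
for uv in[(253,188),(256,186),(250,183),(224,200)]: print(uv,ray("top",*uv,0).round(0))
E
```

```text
roll hsv [ 21 125 194] [ 20 145 139] [ 18  65 154] disc [107  32 184] [ 15   8 124] wood [ 18  64 159] collar [ 8 17 60] [22 58 79] sdisc [ 39  16 157]
top roll top rim (array([460. , 161.1,  52.6]), 1.0, 43) 388
side roll top rim (array([460.7, 164.4,  57.5]), 1.9, 57) 969
top collar px 290 300 190 200 (array([533.8, -80.7,  16.8]), 1.1, 15)
side collar px 266 286 195 214 (array([536.2, -71.8,  18.6]), 7.3, 20)
light disc (array([537.2, -81.2,  64.5]), 1.1, 46) (array([529.6, -78.6,  63.5]), 1.1, 46)
plate ((295.2216796875, 205.7063751220703), (47.89802932739258, 38.082862854003906), 87.95458984375) [[623.0, -26.0], [590.0, -171.0], [403.0, -123.0], [435.0, 17.0]]
roll cloud [458.29953624 161.35596131]
collar cloud [536.02958864 -80.00603377  79.09537562] [535.55400425 -78.70722203  78.94760302]
(253, 188) [629.  63.   0.]
(256, 186) [634.  50.   0.]
(250, 183) [653.  70.   0.]
(224, 200) [611. 184.   0.]
```

```bash
python3 -m jog '[[0.45,-0.37,0,0,0,0],[0.45,-0.37,0,0,0,0],[0.45,-0.37,0,0,0,0],[0.45,-0.37,0,0,0,0],[0.45,-0.37,0,0,0,0],[0.45,-0.37,0,0,0,0],[0.45,-0.37,0,0,0,0],[0.45,-0.37,0,0,0,0],[0.45,-0.37,0,0,0,0],[0.45,-0.37,0,0,0,0],[0.45,-0.37,0,0,0,0],[0.45,-0.37,0,0,0,0],[0.45,-0.37,0,0,0,0],[0.45,-0.37,0,0,0,0],[0.45,-0.37,0,0,0,0],[0.45,-0.37,0,0,0,0],[0.45,-0.37,0,0,0,0],[0.42,-0.36,0,0,0,0],[0.42,-0.36,0,0,0,0],[0,0,0,0,0,0]]' 1
cat > go.py <<'E'
import sys,numpy as np
from h import get_state
s=get_state(); p=s["ee_pos"]; y=s["tool_rot"][2]
for a in sys.argv[1:]:
    t=np.array([float(v) for v in a.split(",")]); d=t-p; c,n=np.cos(y),np.sin(y)
    print("from",p.round(1),"total units x,y,z:",(np.array([d[0]*c+d[1]*n,d[0]*n-d[1]*c,-d[2]])/50).round(2)); p=t
E
python3 go.py 536,-80,253 536,-80,75; python3 -c "from h import *;print(get_state()['tool_rot'])"
```

```text
time: 2.1
ee_pos: [524.7, -102.9, 253.1]
tool_rot: [-3.14, -0.001, 0.456]
contact_force: [-0.3, 0.0, 0.5]
opening: 85.6
finger_force: 0.0
from [ 524.7 -102.9  253.1] total units x,y,z: [ 0.41 -0.31  0.  ]
from [536. -80. 253.] total units x,y,z: [0.   0.   3.56]
[-3.14046814e+00 -7.09701664e-04  4.56383742e-01]
```

```bash
python3 -m jog '[[0.2,-0.16,0,0,0,0],[0.21,-0.15,0,0,0,0],[0,0,0.5,0,0,0],[0,0,0.5,0,0,0],[0,0,0.5,0,0,0],[0,0,0.5,0,0,0],[0,0,0.5,0,0,0],[0,0,0.4,0,0,0],[0,0,0.3,0,0,0],[0,0,0.2,0,0,0],[0,0,0.15,0,0,0],[0,0,0,0,0,0]]'
python3 go.py 536,-80,74
```

```text
time: 3.3
ee_pos: [535.1, -83.6, 75.2]
tool_rot: [-3.141, 0.001, 0.452]
contact_force: [-0.0, -0.3, 0.2]
opening: 85.3
finger_force: 0.0
from [535.1 -83.6  75.2] total units x,y,z: [ 0.05 -0.06  0.02]
```

```bash
python3 - <<'E'
from h import *
im,d=snapshot("side"); cv2.imwrite("pics/s1.png",cv2.resize(im[130:270,200:350],None,fx=4,fy=4,interpolation=cv2.INTER_CUBIC))
E
```

```text
(no output)
```

View pics/s1.png

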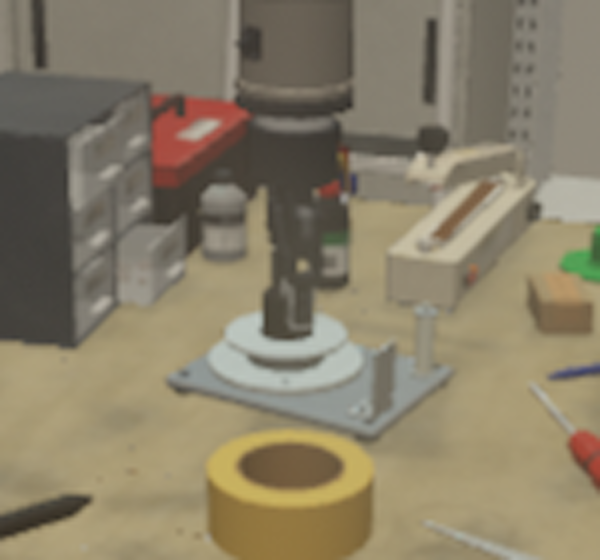

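The gripper stands around the collar at crop (288,310), with its tips clear of the disc. Closing now.

```bash
python3 -m jog '[[0.03,-0.03,0,0,0,0],[0,0,0,0,0,0],[0,0,0,0,0,0],[0,0,0,0,0,0],[0,0,0,0,0,0],[0,0,0,0,0,0],[0,0,0,0,0,0],[0,0,0,0,0,0]]' 0.3 40; python3 -c "from h import *;print(get_state()['ft_torque'])"
```

```text
time: 4.15
ee_pos: [536.3, -81.7, 76.6]
tool_rot: [3.141, -0.001, 0.452]
contact_force: [-1.9, 0.1, 9.6]
opening: 40.6
finger_force: 39.1
[0.2006244  0.50741355 0.01261295]
```

```bash
python3 -m jog '[[0,0,-0.1,0,0,0],[0,0,-0.1,0,0,0],[0,0,-0.1,0,0,0],[0,0,0,0,0,0]]'; python3 -m jog '[[0,0,-0.2,0,0,0],[0,0,-0.3,0,0,0],[0,0,-0.3,0,0,0],[0,0,-0.3,0,0,0],[0,0,-0.3,0,0,0],[0,0,0,0,0,0]]';  python3 -c "from h import *;s=get_state();print(s['ft_torque'],s['ee_pos'])"; python3 go.py 605,65,167 605,65,45
```

```text
time: 4.55
ee_pos: [536.3, -81.8, 91.7]
tool_rot: [3.141, -0.001, 0.452]
contact_force: [0.4, 0.1, -1.2]
opening: 40.8
finger_force: 40.6
time: 5.15
ee_pos: [536.9, -81.8, 162.9]
tool_rot: [3.14, -0.003, 0.452]
contact_force: [-0.8, 0.5, -1.5]
opening: 40.3
finger_force: 40.9
[ 0.03396663 -0.00241158  0.04964007] [536.90748706 -81.7799904  162.94042597]
from [536.9 -81.8 162.9] total units x,y,z: [ 2.51 -2.05 -0.08]
from [605.  65. 167.] total units x,y,z: [0.   0.   2.44]
```

```bash
python3 -m jog '[[0.4,-0.33,0,0,0,0],[0.45,-0.37,0,0,0,0],[0.45,-0.37,0,0,0,0],[0.45,-0.37,0,0,0,0],[0.45,-0.37,0,0,0,0],[0.31,-0.24,0,0,0,0],[0,0,0.4,0,0,0],[0,0,0.45,0,0,0],[0,0,0.45,0,0,0],[0,0,0.45,0,0,0],[0,0,0.3,0,0,0],[0,0,0.2,0,0,0],[0,0,0.1,0,0,0],[0,0,0,0,0,0],[0,0,0,0,0,0]]'; python3 -c "from h import *;s=get_state();print(s['ft_torque'],s['ee_pos'])"
```

```text
time: 6.65
ee_pos: [604.6, 65.4, 44.1]
tool_rot: [3.141, -0.001, 0.452]
contact_force: [-0.7, 0.0, -2.0]
opening: 40.5
finger_force: 40.8
[-0.00554154 -0.01101192  0.00934846] [604.59025523  65.37229862  44.05266842]
```

```bash
python3 -m jog '[[0,0,0.05,0,0,0],[0,0,0.04,0,0,0],[0,0,0.03,0,0,0],[0,0,0.02,0,0,0],[0,0,0,0,0,0],[0,0,0,0,0,0]]'; python3 -c "from h import *;s=get_state();print(s['ft_torque'],s['ee_pos'])"
```

```text
time: 7.25
ee_pos: [604.1, 65.3, 36.7]
tool_rot: [3.141, -0.0, 0.452]
contact_force: [-3.0, -0.6, 4.9]
opening: 40.5
finger_force: 41.4
[-0.10895837  0.55654468  0.02113307] [604.11538772  65.29493712  36.69882402]
```

```bash
python3 -m jog '[[0,0,0,0,0,0],[0,0,0,0,0,0],[0,0,0,0,0,0],[0,0,0,0,0,0]]' 0.8; python3 -m jog '[[0,0,-0.2,0,0,0],[0,0,-0.4,0,0,0],[0,0,-0.6,0,0,0],[0,0,-0.6,0,0,0],[0,0,-0.4,0,0,0],[0,0,0,0,0,0],[0,0,0,0,0,0]]' 0.65; python3 go.py 480,120,150 480,120,46.5
```

```text
time: 7.65
ee_pos: [604.1, 65.3, 36.3]
tool_rot: [-3.142, -0.0, 0.452]
contact_force: [0.6, -0.3, 0.1]
opening: 68.4
finger_force: 0.0
time: 8.35
ee_pos: [604.2, 65.3, 147.0]
tool_rot: [3.141, -0.001, 0.452]
contact_force: [0.3, -0.1, -0.3]
opening: 55.9
finger_force: 0.0
from [604.2  65.3 147. ] total units x,y,z: [-1.76 -2.07 -0.06]
from [480. 120. 150.] total units x,y,z: [0.   0.   2.07]
```

```bash
python3 -m jog '[[-0.3,-0.35,0,0,0,0],[-0.36,-0.43,0,0,0,0],[-0.36,-0.43,0,0,0,0],[-0.36,-0.43,0,0,0,0],[-0.26,-0.3,0,0,0,0],[-0.12,-0.13,0,0,0,0],[0,0,0,0,0,0],[0,0,0,0,0,0]]'; python3 go.py 480,120,60; python3 - <<'E'
from h import *
for n,b in (("top",(140,260,180,380)),("side",(130,290,180,340))):
    im,d=snapshot(n); c=im[b[0]:b[1],b[2]:b[3]]; cv2.imwrite(f"pics/r_{n}.png",cv2.resize(c,None,fx=3,fy=3,interpolation=cv2.INTER_CUBIC))
a=cv2.imread("pics/r_top.png");b=cv2.imread("pics/r_side.png");print(a.shape,b.shape)
cv2.imwrite("pics/r1.png",cv2.resize(np.hstack([cv2.copyMakeBorder(a,0,120,0,0,0),b]),(800,355)))
E
```

```text
time: 9.15
ee_pos: [480.5, 119.7, 146.2]
tool_rot: [3.142, -0.0, 0.451]
contact_force: [0.4, -0.7, -0.6]
opening: 55.3
finger_force: 0.0
from [480.5 119.7 146.2] total units x,y,z: [-0.01 -0.01  1.72]
(360, 600, 3) (480, 480, 3)
```

View pics/r1.png

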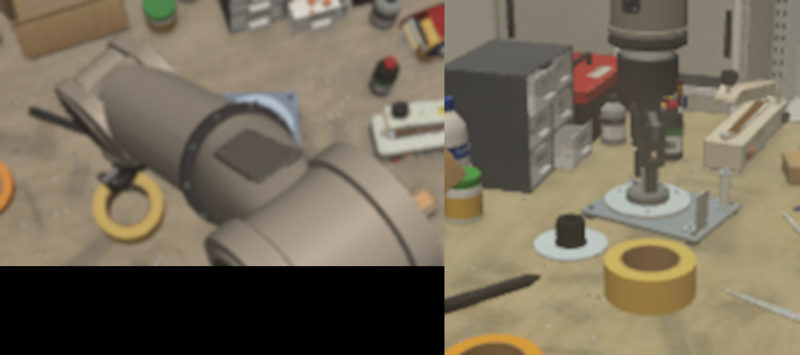

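The flange lies flat on the bench at (570,242) in the right panel. The roll is undisturbed at (650,270) and the gripper is above its far rim. Descending onto the ring.

```bash
python3 -m jog '[[0,0,0.3,0,0,0],[0,0,0.4,0,0,0],[0,0,0.4,0,0,0],[0,0,0.3,0,0,0],[0,0,0.2,0,0,0],[0,0,0.15,0,0,0],[0,0,0.1,0,0,0],[0,0,0.1,0,0,0],[0,0,0,0,0,0]]'; python3 go.py 480,120,46.5
```

```text
time: 10.15
ee_pos: [479.7, 120.0, 48.6]
tool_rot: [-3.142, 0.0, 0.452]
contact_force: [-0.3, 0.0, 0.2]
opening: 55.5
finger_force: 0.0
from [479.7 120.   48.6] total units x,y,z: [0.01 0.   0.04]
```

```bash
python3 -m jog '[[0,0,0.04,0,0,0],[0,0,0,0,0,0],[0,0,0,0,0,0],[0,0,0,0,0,0],[0,0,0,0,0,0],[0,0,0,0,0,0],[0,0,0,0,0,0]]' 0.1 80; python3 -m jog '[[0,0,-0.1,0,0,0],[0,0,-0.2,0,0,0],[0,0,-0.2,0,0,0],[0,0,-0.4,0,0,0],[0,0,-0.4,0,0,0],[0,0,-0.4,0,0,0],[0,0,-0.4,0,0,0],[0,0,-0.2,0,0,0],[0,0,0,0,0,0],[0,0,0,0,0,0]]';python3 -c "from h import *;s=get_state();print(s['ft_torque'],s['ee_pos'])"
```

```text
time: 10.85
ee_pos: [480.3, 120.1, 47.3]
tool_rot: [3.141, -0.001, 0.452]
contact_force: [0.2, -0.9, 6.8]
opening: 20.9
finger_force: 79.8
time: 11.85
ee_pos: [479.6, 119.9, 161.6]
tool_rot: [3.142, 0.0, 0.452]
contact_force: [0.2, -0.5, -3.1]
opening: 21.1
finger_force: 79.5
[-0.05724993 -0.00939334 -0.00233429] [479.55728351 119.86457801 161.56315987]
```

```bash
cat > held.py <<'E'
from fit import *
def run(tag):
    s=get_state(); e=s["ee_pos"]; y=s["tool_rot"][2]; zt=e[2]+0.7
    print("tcp",e.round(1),"pred centre",(e[:2]-47.5*np.array([np.sin(y),-np.cos(y)])).round(1))
    for n in("top","side"):
        im,d=snapshot(n); cv2.imwrite(f"pics/{tag}_{n}.png",im)
        p,T=cam(n); q=np.linalg.inv(T)@np.array([e[0]-20,e[1]+42,zt,1]); u=int(p["cx"]+p["fx"]*q[0]/q[2]); v=int(p["cy"]+p["fy"]*q[1]/q[2])
        m=hsvmask(im,(14,110,80),(32,255,255),max(u-60,0),u+60,max(v-50,0),v+60)
        print(n,(u,v),(m>0).sum(),rim(n,im,m,zt),rim(n,im,m,zt,False))
        P=cloud(n,d); Q=P[(m>0)&(d>0)]; top=Q[abs(Q[:,2]-zt)<7]
        f=least_squares(lambda c:np.maximum(np.abs(np.hypot(*(top[:,:2]-c).T)-47.5)-10.5,0),e[:2]+[-20,42],loss='soft_l1').x
        A=np.c_[top[:,:2]-f,np.ones(len(top))]; pl=np.linalg.lstsq(A,top[:,2],rcond=None)[0]
        print("  cloud centre",f.round(1),"tilt deg",np.degrees(pl[:2]).round(1),"z",pl[2].round(1),"n",len(top),"zmin/max",np.percentile(Q[:,2],[1,99]).round(0))
E
python3 -c "import held;held.run('hold')"
```

```text
tcp [479.6 119.9 161.6] pred centre [458.8 162.6]
top (232, 223) 690 (array([458.9, 165.4,  48.8]), 9.9, 61) (array([449. , 160.5,  53.2]), 11.2, 133)
  cloud centre [457.  160.6] tilt deg [-0.5  0.1] z 160.8 n 398 zmin/max [  4. 283.]
side (273, 208) 1116 (array([459.7, 148.5,  47.2]), 14.8, 79) (array([440.7, 219. ,  84.3]), 24.6, 142)
  cloud centre [459.2 163.4] tilt deg [ 0.3 -1.4] z 163.3 n 457 zmin/max [ 69. 166.]
```

```bash
python3 - <<'E'
import cv2,numpy as np
a=cv2.imread("pics/hold_top.png")[150:260,200:340]; b=cv2.imread("pics/hold_side.png")[150:270,220:340]
a=cv2.resize(a,(400,314),interpolation=2);b=cv2.resize(b,(400,400),interpolation=2)
cv2.imwrite("pics/h1.png",np.hstack([cv2.copyMakeBorder(a,0,86,0,0,0),b]))
E
```

```text
(no output)
```

View pics/h1.png

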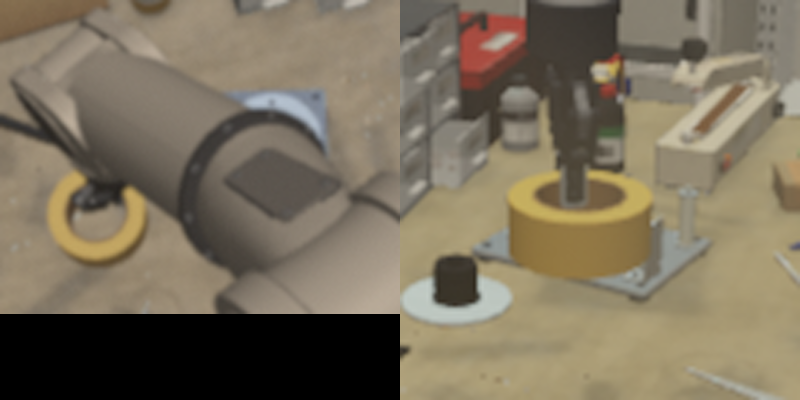

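The held roll is level: top view shows it at (97,217) in the left crop, side view at (580,220). It hides the spindle in the side view, so I'll fit the turntable from the earlier side crop, where only the gripper was in the way.

```bash
python3 - <<'E'
from fit import *
im=cv2.resize(cv2.imread("pics/r_side.png"),(160,160),interpolation=cv2.INTER_AREA); F=np.zeros((420,560,3),np.uint8); F[130:290,180:340]=im
hs=cv2.cvtColor(F,cv2.COLOR_BGR2HSV)
m=((hs[...,2]>150)&(hs[...,1]<32)).astype(np.uint8)*255; m[:205]=0;m[235:]=0;m[:,:245]=0;m[:,300:]=0
m=cv2.morphologyEx(m,cv2.MORPH_OPEN,np.ones((2,2),np.uint8))
n,l,st,_=cv2.connectedComponentsWithStats(m); k=1+np.argmax(st[1:,4]); print(st[k]); 
m=(l==k).astype(np.uint8)*255
cs,_=cv2.findContours(m,0,1); c=np.vstack(cs)[:,0]; hull=cv2.convexHull(c)[:,0]
W=np.array([ray("side",u,v,22)[:2] for u,v in hull])
f=least_squares(lambda p:np.hypot(*(W-p[:2]).T)-p[2],[536,-80,66],loss='soft_l1',f_scale=2); print(f.x.round(1),f.fun.round(1))
for r in(66,64): print(least_squares(lambda p:np.hypot(*(W-p).T)-r,[536,-80],loss='soft_l1',f_scale=2).x.round(1))
t=cv2.imread("pics/top0.png"); 
# turntable in the first top picture, fixed radius, whole outline (hull)
m=hsvmask(t,(0,0,175),(180,40,255),272,320,178,214); cs,_=cv2.findContours(m,0,1); h=cv2.convexHull(max(cs,key=cv2.contourArea))[:,0]
W=np.array([ray("top",u,v,22)[:2] for u,v in h]); f=least_squares(lambda p:np.hypot(*(W-p[:2]).T)-p[2],[536,-80,66],loss='soft_l1',f_scale=2); print("top",f.x.round(1),f.fun.round(1))
E
```

```text
[249 213  43  16 341]
[537.3 -75.2  69.2] [-1.7  0.4  0.9  5.8 -0.2 -1.3 -0.2 -0.4 -2.4 18.5  5.  -3.8 -0.5]
[535.2 -76.5]
[533.8 -77.7]
top [538.5 -82.   65. ] [-0.3  0.4 -0.3 -0.6 -0.3  0.1 -0.1  0.2  0.1  0.9  0.3 -0.7 -0.4 -0.4
 -0.5  0.6  0.8 -0.2  0.3  0.   0.3 -0.4]
```

```bash
python3 go.py 558.6,-124.1,170 558.6,-124.1,75
```

```text
from [479.3 119.8 161. ] total units x,y,z: [-0.7   5.08 -0.18]
from [ 558.6 -124.1  170. ] total units x,y,z: [0.  0.  1.9]
```

```bash
python3 -m jog '[[0,0,-0.18,0,0,0],[-0.04,0.28,0,0,0,0],[-0.06,0.45,0,0,0,0],[-0.07,0.5,0,0,0,0],[-0.07,0.5,0,0,0,0],[-0.07,0.5,0,0,0,0],[-0.07,0.5,0,0,0,0],[-0.07,0.5,0,0,0,0],[-0.07,0.5,0,0,0,0],[-0.07,0.5,0,0,0,0],[-0.05,0.4,0,0,0,0],[-0.04,0.3,0,0,0,0],[-0.02,0.15,0,0,0,0],[0,0,0,0,0,0],[0,0,0,0,0,0],[0,0,0,0,0,0]]'; python3 go.py 558.6,-124.1,170; python3 - <<'E'
from h import *
o=[]
for n,b in (("top",(150,260,220,360)),("side",(140,260,210,350))):
    im,d=snapshot(n); cv2.imwrite(f"pics/ov_{n}.png",im); o.append(cv2.resize(im[b[0]:b[1],b[2]:b[3]],(400,330),interpolation=2))
cv2.imwrite("pics/ov.png",np.hstack(o))
E
```

```text
time: 13.55
ee_pos: [559.0, -122.7, 170.9]
tool_rot: [-3.141, -0.0, 0.453]
contact_force: [-0.1, 1.1, -0.3]
opening: 20.9
finger_force: 79.5
from [ 559.  -122.7  170.9] total units x,y,z: [-0.02  0.02  0.02]
```

View pics/ov.png

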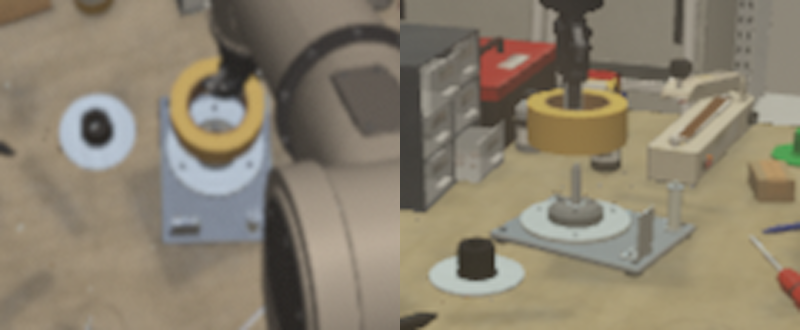

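The roll hangs level over the spindle: side crop roll at (578,120), spindle at (576,180), hub at (575,212). The flange lies at (97,127) in the top crop. Checking the alignment numerically.

```bash
python3 - <<'E'
from fit import *
e=get_state()["ee_pos"]
def proj(n,X):
    p,T=cam(n); q=np.linalg.inv(T)@np.r_[X,1]; return np.array([p["cx"]+p["fx"]*q[0]/q[2],p["cy"]+p["fy"]*q[1]/q[2]]).round(1)
s=cv2.imread("pics/ov_side.png"); g=cv2.cvtColor(s,cv2.COLOR_BGR2GRAY).astype(int)
for z in(94,85,75): print("side pred spindle z",z,proj("side",[537.5,-81.6,z]))
for v in(203,206,209): print(v,g[v,262:282])
m=hsvmask(s,(14,110,80),(32,255,255),240,300,165,205)
for z in (135,): 
    for v in(180,183,186,189): x=np.nonzero(m[v])[0]; print("roll row",v,x.min(),x.max(),(x.min()+x.max())/2)
c=e[:2]+[-21.1,42.5]; print("pred roll centre",c,proj("side",[*c,e[2]-47.3+24]))
E
```

```text
side pred spindle z 94 [271.7 199.5]
side pred spindle z 85 [271.6 202. ]
side pred spindle z 75 [271.6 204.8]
203 [154 154 153 151 151 150 150 139 123 120 117 133 147 146 145 144 143 138
 132 127]
206 [155 155 154 152 151 151 150 140 123 120 115 133 150 150 150 150 151 151
 152 152]
209 [152 140 141 142 142 151 151 142 126 119 115 137 155 153 152 152 153 154
 154 155]
roll row 180 255 288 271.5
roll row 183 255 288 271.5
roll row 186 255 288 271.5
roll row 189 255 288 271.5
pred roll centre [538.00066131 -80.47013541] [271.6 184.2]
```

```bash
python3 -m jog '[[-0.02,0.02,0.1,0,0,0],[0,0,0.25,0,0,0],[0,0,0.3,0,0,0],[0,0,0.3,0,0,0],[0,0,0.25,0,0,0],[0,0,0.15,0,0,0],[0,0,0.15,0,0,0],[0,0,0.1,0,0,0],[0,0,0,0,0,0],[0,0,0,0,0,0]]'; python3 -c "from h import *;s=get_state();print(s['ft_torque'],s['ee_pos'])"
```

```text
time: 14.65
ee_pos: [558.9, -125.1, 91.1]
tool_rot: [3.141, -0.0, 0.452]
contact_force: [1.4, -0.4, -1.5]
opening: 20.6
finger_force: 79.5
[-0.08890731 -0.04775824  0.05418188] [ 558.90151698 -125.14165606   91.09844002]
```

```bash
python3 -m jog '[[0,0,0.08,0,0,0],[0,0,0.08,0,0,0],[0,0,0.08,0,0,0],[0,0,0.08,0,0,0],[0,0,0,0,0,0]]'; python3 -c "from h import *;s=get_state();print(s['ft_torque'],s['ee_pos'])"
```

```text
time: 15.15
ee_pos: [558.3, -125.0, 74.1]
tool_rot: [-3.141, 0.001, 0.452]
contact_force: [0.6, -0.2, -1.6]
opening: 20.7
finger_force: 80.7
[ 0.03719691 -0.21116532 -0.02694409] [ 558.33142641 -125.03555527   74.14340659]
```

```bash
python3 -m jog '[[0,0,0.04,0,0,0],[0,0,0.04,0,0,0],[0,0,0.03,0,0,0],[0,0,0,0,0,0],[0,0,0,0,0,0]]'; python3 -c "from h import *;s=get_state();print(s['ft_torque'],s['ee_pos'])"
```

```text
time: 15.65
ee_pos: [558.7, -125.1, 69.3]
tool_rot: [-3.142, 0.0, 0.452]
contact_force: [0.7, -0.4, -2.0]
opening: 21.1
finger_force: 79.4
[-0.10123813 -0.03139207 -0.01973346] [ 558.67320516 -125.11875361   69.3234611 ]
```

```bash
python3 -m jog '[[0,0,0.02,0,0,0],[0,0,0.02,0,0,0],[0,0,0,0,0,0],[0,0,0,0,0,0]]'; python3 -c "from h import *;s=get_state();print(s['ft_torque'],s['ee_pos'])"
```

```text
time: 16.05
ee_pos: [559.8, -125.0, 68.9]
tool_rot: [3.14, -0.002, 0.452]
contact_force: [-4.7, 1.9, 23.1]
opening: 21.0
finger_force: 82.0
[0.44344477 1.13049981 0.17197339] [ 559.76716793 -124.95690806   68.9309846 ]
```

```bash
python3 -m jog '[[0,0,-0.02,0,0,0],[0,0,0,0,0,0]]'; python3 -m jog '[[0,0,0,0,0,0],[0,0,0,0,0,0],[0,0,0,0,0,0],[0,0,0,0,0,0]]' 0.45; python3 -m jog '[[0,0,-0.1,0,0,0],[0,0,-0.2,0,0,0],[0,0,-0.4,0,0,0],[0,0,-0.6,0,0,0],[0,0,-0.6,0,0,0],[0,0,-0.3,0,0,0],[0,0,0,0,0,0]]'; python3 go.py 604.1,65.3,165 604.1,65.3,36.5
```

```text
time: 16.25
ee_pos: [559.4, -125.1, 69.1]
tool_rot: [3.141, -0.001, 0.452]
contact_force: [-1.3, 0.8, 11.6]
opening: 21.1
finger_force: 80.8
time: 16.65
ee_pos: [559.4, -126.2, 68.8]
tool_rot: [3.14, -0.001, 0.451]
contact_force: [1.3, -5.6, 7.3]
opening: 38.4
finger_force: 4.3
time: 17.35
ee_pos: [559.7, -125.2, 180.8]
tool_rot: [3.14, -0.003, 0.452]
contact_force: [0.4, -0.4, 0.2]
opening: 38.3
finger_force: 0.0
from [ 559.7 -125.2  180.8] total units x,y,z: [ 2.46 -3.04  0.32]
from [604.1  65.3 165. ] total units x,y,z: [0.   0.   2.57]
```

```bash
python3 -m jog '[[0.3,-0.38,0,0,0,0],[0.4,-0.5,0,0,0,0],[0.4,-0.5,0,0,0,0],[0.4,-0.5,0,0,0,0],[0.4,-0.5,0,0,0,0],[0.3,-0.36,0,0,0,0],[0.16,-0.2,0,0,0,0],[0.1,-0.1,0,0,0,0],[0,0,0,0,0,0],[0,0,0,0,0,0]]' 0.8; python3 go.py 604.1,65.3,140 604.1,65.3,36.5; python3 - <<'E'
from fit import *
o=[]
for n,b in (("top",(150,260,220,360)),("side",(140,260,210,350))):
    im,d=snapshot(n); cv2.imwrite(f"pics/pl_{n}.png",im); o.append(cv2.resize(im[b[0]:b[1],b[2]:b[3]],(400,330),interpolation=2))
    P=cloud(n,d); bb=(272,322,175,225) if n=="top" else (250,300,195,235)
    m=hsvmask(im,(14,110,80),(32,255,255),*bb); Q=P[(m>0)&(d>0)]; top=Q[abs(Q[:,2]-70)<7]
    f=least_squares(lambda c:np.maximum(np.abs(np.hypot(*(top[:,:2]-c).T)-47.5)-10.5,0),[537.5,-81.6],loss='soft_l1').x
    A=np.c_[top[:,:2]-f,np.ones(len(top))]; pl=np.linalg.lstsq(A,top[:,2],rcond=None)[0]
    print(n,f.round(1),"tilt",np.degrees(pl[:2]).round(1),"z",pl[2].round(1),len(top))
cv2.imwrite("pics/pl.png",np.hstack(o))
E
```

```text
time: 18.35
ee_pos: [602.8, 64.0, 178.0]
tool_rot: [3.141, 0.001, 0.451]
contact_force: [0.6, 0.4, -0.4]
opening: 68.4
finger_force: 0.0
from [602.8  64.  178. ] total units x,y,z: [ 0.04 -0.01  0.76]
from [604.1  65.3 140. ] total units x,y,z: [0.   0.   2.07]
top [537.5 -81.6] tilt [0. 0.] z 0.0 0
side [538.9 -80.9] tilt [ 0.6 -2.1] z 72.0 296
```

View pics/pl.png

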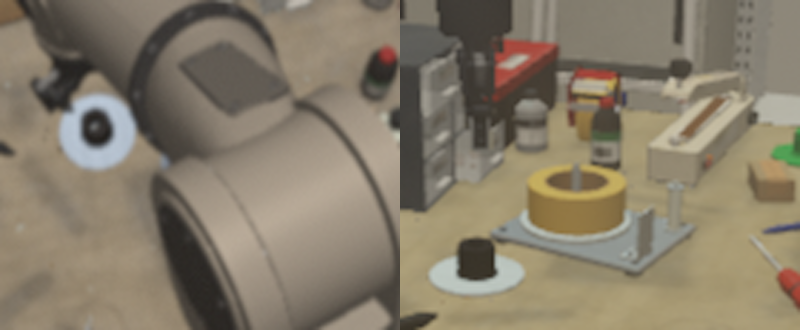

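The roll sits flat on the turntable, side crop (577,200), with the spindle centred in its hole at (576,178). Regrasping the flange.

```bash
python3 -m jog '[[0.03,-0.01,0.3,0,0,0],[0,0,0.5,0,0,0],[0,0,0.5,0,0,0],[0,0,0.5,0,0,0],[0,0,0.4,0,0,0],[0,0,0.25,0,0,0],[0,0,0.2,0,0,0],[0,0,0.1,0,0,0],[0,0,0,0,0,0],[0,0,0,0,0,0]]'; python3 go.py 604.1,65.3,36.5
```

```text
time: 19.45
ee_pos: [604.5, 66.5, 41.5]
tool_rot: [3.141, -0.001, 0.452]
contact_force: [0.1, -0.8, -0.5]
opening: 68.3
finger_force: 0.0
from [604.5  66.5  41.5] total units x,y,z: [-0.02  0.02  0.1 ]
```

```bash
python3 -m jog '[[-0.01,0.02,0.06,0,0,0],[0,0,0.04,0,0,0],[0,0,0,0,0,0],[0,0,0,0,0,0]]'; python3 -m jog '[[0,0,0,0,0,0],[0,0,0,0,0,0],[0,0,0,0,0,0],[0,0,0,0,0,0],[0,0,0,0,0,0],[0,0,0,0,0,0]]' 0.3 40;python3 -c "from h import *;s=get_state();print(s['ft_torque'],s['ee_pos'])"
```

```text
time: 19.85
ee_pos: [604.1, 65.3, 35.9]
tool_rot: [-3.142, -0.0, 0.452]
contact_force: [0.1, 0.3, -0.1]
opening: 68.4
finger_force: 0.0
time: 20.45
ee_pos: [604.2, 65.3, 36.2]
tool_rot: [3.141, -0.0, 0.452]
contact_force: [-0.8, -1.3, 5.5]
opening: 40.6
finger_force: 39.9
[-0.06001196  0.30132346  0.09608247] [604.20938354  65.33536457  36.20293422]
```

```bash
python3 -m jog '[[0,0,-0.1,0,0,0],[0,0,-0.3,0,0,0],[0,0,-0.5,0,0,0],[0,0,-0.5,0,0,0],[0,0,-0.5,0,0,0],[0,0,-0.4,0,0,0],[0,0,-0.2,0,0,0],[0,0,0,0,0,0],[0,0,0,0,0,0]]'; python3 go.py 536.5,-81.8,160 536.5,-81.8,106
```

```text
time: 21.35
ee_pos: [603.8, 65.2, 160.4]
tool_rot: [-3.141, 0.001, 0.452]
contact_force: [-0.4, -0.1, -2.0]
opening: 40.5
finger_force: 40.7
from [603.8  65.2 160.4] total units x,y,z: [-2.49  2.06  0.01]
from [536.5 -81.8 160. ] total units x,y,z: [0.   0.   1.08]
```

```bash
python3 -m jog '[[-0.3,0.25,0,0,0,0],[-0.45,0.37,0,0,0,0],[-0.45,0.37,0,0,0,0],[-0.45,0.37,0,0,0,0],[-0.4,0.33,0,0,0,0],[-0.28,0.23,0,0,0,0],[-0.16,0.14,0,0,0,0],[0,0,0,0,0,0],[0,0,0,0,0,0],[0,0,0,0,0,0]]'; python3 go.py 536.5,-81.8,160
```

```text
time: 22.35
ee_pos: [537.4, -80.6, 160.7]
tool_rot: [-3.141, -0.0, 0.453]
contact_force: [0.7, 0.5, -1.6]
opening: 40.5
finger_force: 40.7
from [537.4 -80.6 160.7] total units x,y,z: [-0.03  0.01  0.01]
```

```bash
python3 -m jog '[[-0.02,0.01,0.1,0,0,0],[0,0,0.2,0,0,0],[0,0,0.2,0,0,0],[0,0,0,0,0,0],[0,0,0,0,0,0],[0,0,0,0,0,0]]'; python3 go.py 536.5,-81.8,106; python3 - <<'E'
from h import *
im,d=snapshot("side"); cv2.imwrite("pics/fl.png",cv2.resize(im[140:250,210:350],(700,550),interpolation=2))
E
```

```text
time: 22.95
ee_pos: [536.6, -82.6, 136.0]
tool_rot: [3.142, -0.0, 0.452]
contact_force: [0.3, -0.1, -1.5]
opening: 40.5
finger_force: 40.7
from [536.6 -82.6 136. ] total units x,y,z: [ 0.01 -0.01  0.6 ]
```

View pics/fl.png

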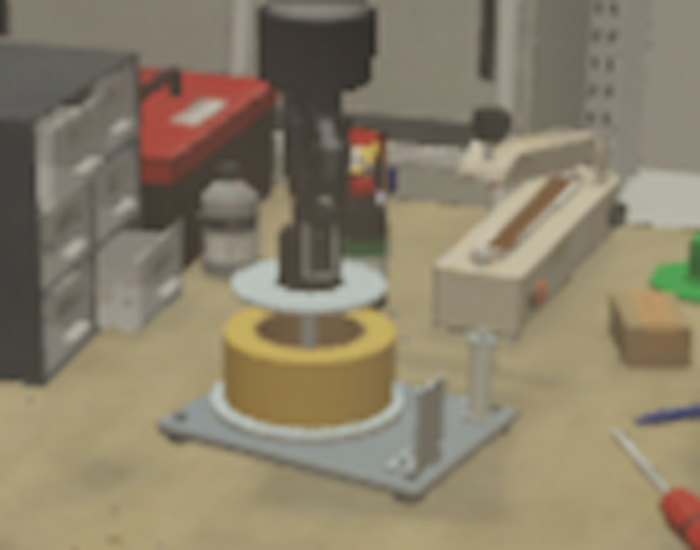

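The flange at (309,285) is centred over the spindle at (310,330) and the roll lies flat. Lowering it gently onto the tip.

```bash
python3 -m jog '[[0.01,-0.01,0.06,0,0,0],[0,0,0.06,0,0,0],[0,0,0.06,0,0,0],[0,0,0.06,0,0,0],[0,0,0,0,0,0]]'; python3 -c "from h import *;s=get_state();print(s['ft_torque'],s['ee_pos'])"
```

```text
time: 23.5
ee_pos: [536.3, -81.9, 123.3]
tool_rot: [-3.141, 0.001, 0.452]
contact_force: [0.6, -1.2, -1.3]
opening: 40.4
finger_force: 40.7
[-0.00624583  0.0056624  -0.00844715] [536.31868188 -81.87840891 123.284188  ]
```

```bash
python3 -m jog '[[0,0,0.06,0,0,0],[0,0,0.06,0,0,0],[0,0,0.06,0,0,0],[0,0,0.05,0,0,0],[0,0,0.03,0,0,0],[0,0,0,0,0,0],[0,0,0,0,0,0]]'; python3 -c "from h import *;s=get_state();print(s['ft_torque'],s['ee_pos'])"
```

```text
time: 24.2
ee_pos: [536.7, -81.9, 110.9]
tool_rot: [3.142, -0.0, 0.452]
contact_force: [-0.7, 0.9, -1.9]
opening: 40.7
finger_force: 40.7
[ 0.0130278  -0.0188056   0.00266864] [536.65995703 -81.91124497 110.86876077]
```

```bash
python3 -m jog '[[0,0,0.04,0,0,0],[0,0,0.03,0,0,0],[0,0,0.02,0,0,0],[0,0,0,0,0,0],[0,0,0,0,0,0]]'; python3 -c "from h import *;s=get_state();print(s['ft_torque'],s['ee_pos'])"
```

```text
time: 24.7
ee_pos: [536.6, -81.9, 106.3]
tool_rot: [-3.142, 0.0, 0.452]
contact_force: [0.4, -0.6, -2.4]
opening: 40.5
finger_force: 40.7
[ 0.03461833  0.02555153 -0.07721258] [536.60652754 -81.89346334 106.29931867]
```

```bash
python3 -m jog '[[0,0,0.02,0,0,0],[0,0,0.01,0,0,0],[0,0,0,0,0,0],[0,0,0,0,0,0]]'; python3 -c "from h import *;s=get_state();print(s['ft_torque'],s['ee_pos'])"
```

```text
time: 25.1
ee_pos: [536.8, -81.9, 106.0]
tool_rot: [3.141, -0.0, 0.452]
contact_force: [-9.2, 1.4, 23.7]
opening: 40.7
finger_force: 42.9
[0.25047817 1.83116772 0.03206796] [536.7990789  -81.92345154 106.03918151]
```

Seated at a 24 N contact, with the underside at about 70 mm. Easing off, releasing and retreating.

```bash
python3 -m jog '[[0,0,-0.02,0,0,0],[0,0,0,0,0,0]]'; python3 -m jog '[[0,0,0,0,0,0],[0,0,0,0,0,0],[0,0,0,0,0,0],[0,0,0,0,0,0],[0,0,0,0,0,0]]' 0.85; python3 -m jog '[[0,0,-0.1,0,0,0],[0,0,-0.2,0,0,0],[0,0,-0.4,0,0,0],[0,0,-0.6,0,0,0],[0,0,-0.6,0,0,0],[0.3,0.4,-0.3,0,0,0],[0.3,0.5,0,0,0,0],[0.2,0.5,0,0,0,0],[0.2,0.5,0,0,0,0],[0,0.5,0,0,0,0],[0,0.5,0,0,0,0],[0,0.3,0,0,0,0],[0,0,0,0,0,0],[0,0,0,0,0,0]]'
python3 - <<'E'
from h import *
o=[]
for n,b in (("top",(150,260,220,360)),("side",(140,260,210,350))):
    im,d=snapshot(n); o.append(cv2.resize(im[b[0]:b[1],b[2]:b[3]],(400,330),interpolation=2))
cv2.imwrite("pics/end.png",np.hstack(o))
E
```

```text
time: 25.3
ee_pos: [536.8, -81.9, 106.1]
tool_rot: [3.141, -0.0, 0.452]
contact_force: [-3.6, -0.1, 9.1]
opening: 40.2
finger_force: 41.6
time: 25.8
ee_pos: [536.6, -81.9, 105.8]
tool_rot: [-3.141, 0.0, 0.452]
contact_force: [0.4, 0.3, 0.3]
opening: 72.5
finger_force: 0.0
time: 27.2
ee_pos: [651.3, -203.4, 216.1]
tool_rot: [-3.141, -0.0, 0.452]
contact_force: [-0.9, 0.8, 0.0]
opening: 72.5
finger_force: 0.0
```

View pics/end.png

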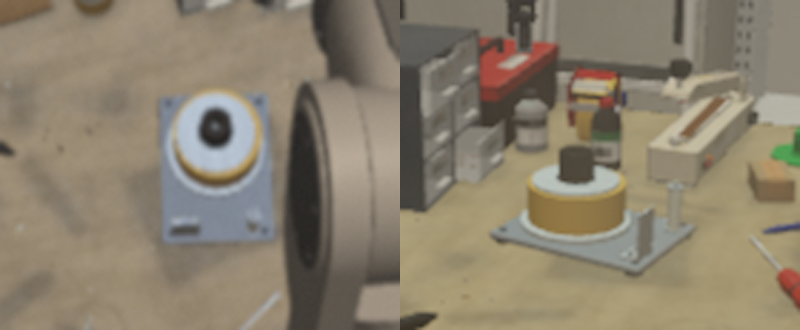

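The flange lies flat and centred on the roll (top crop (216,128), side crop (577,178)), and the gripper is clear. Handing in.

```bash
python3 -c "from cell import close_job; print(close_job())"
```

```text
the job is handed in; nothing more can be done
None
```

I loaded the unwinder and handed the job in at about 27 s: the wide roll is over the hub, flat on the turntable, the top flange is back on the spindle, flat on the roll, and I moved nothing else.

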